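Clip a sample tube under the mixer's keeper bar

TASK

Lay the capped sample tube that lies on the worktop in the two V blocks of the small white mixer, along them and with its cap hanging free at one side, and let go of it while the keeper bar still stands open. Then swing the keeper bar over it and press the bar's thumb boss down, by feel and no harder than about 15 N, until the catch snaps and the bar is fully home, then let go, leaving it clipped shut over the tube. Do not shift or tip the dropper bottle.

Things in the scene. Friction and masses are not known exactly. Their poses are not given: they have to be found in the camera images.
- mixer: Small white mixer fixed to the worktop. Origin: centre of the tube seat, on the worktop; x runs across the seat from the catch (-x, robot's right) to the hinge (+x, left), z up. Base x -84 to +92 mm, y -58 to +58 mm, top at z 24 mm. Two grey V blocks 9 mm thick stand at y +-24 mm; the 39 mm between them is free for fingers down to z 24 mm. V mouths 28 mm wide at z 58 mm.
- seat (a point): Mid point of a tube lying in the two V blocks along mixer y: x 0, y 0, z 52 mm in the mixer's frame. Fixed to the base.
- hinge_low (a point): Hinge pin's middle (pin along mixer y) with the gate at its lowest: mixer x +74, y 0, z 64 mm. Hinge post and catch post form one gate, set higher than this by h = 0 to 26 mm; h is NOT measured and differs each time. Loaded, the gate sinks on rubber buffers about 1 mm per 10 N (at most 8 mm) and comes back. This point does not move with the gate.
- boss_low (a point): Top centre of the bar's round black thumb boss (22 mm across, 16 mm high, 100 mm from the pin) with the bar shut and the gate lowest: mixer x -26, y 0, z 84 mm; really h higher. Press here. The aluminium catch post (x -80 to -56 mm, 30 mm wide) stands in front of it, top at z 72 mm + h. This point does not move with bar or gate.
- keeper (a joint): Angle of the keeper bar: 0 shut, level to mixer -x; 1.57 upright; starts 1.85 to 2.05, leaning back (stop 2.1); friction 0.035 N m holds it there; low down it sinks. 122 mm pin to nose, 18 wide, 7 thick; a soft foot (0.5 N) hangs 32 mm below it, 74 mm from the pin. At 0.06 to 0.07 a sprung catch resists; 6 to 14 N on the boss passes it, then the force drops and the bar follows to its stop at 0.
- tube: Capped sample tube, 90 mm long, body 12.4 mm across, cap 15.6 mm across over the last 21 mm, 14 g, lying on the worktop to the robot's left. Origin: centre of the tube's closed bottom end; its z axis runs along the tube to the cap.
- tube_mid (a point): Point on the tube's axis 37 mm from the bottom end, half way along its bare part below the cap. Grip here; it belongs midway between the V blocks.
- bottle: Plastic dropper bottle standing to the right of the mixer, 46 mm across, 156 mm high; origin: centre of its underside. Leave alone.

How it is judged:
On the way:
1. the tube lies released in the V blocks while the keeper bar is still open (horizontal distance between tube_mid and mixer below 0.012 m and z of tube_mid in the frame of mixer between 0.048 and 0.056 m and angle between the z axis of tube and the y axis of mixer, either way round below 0.12 rad and contact force between tube and the fingers below 0.05 N and value of joint keeper above 1 rad), for 0.2 s.
At the end, for the whole second after the job is handed in: The keeper bar is clipped shut (angle below 0.02), and the tube lies at rest in both V blocks: its mid point within 12 mm of the seat's middle seen from above, within 5 mm across the seat and 4 mm in height, its axis within 0.12 rad of the seat's (cap to either side) (value of joint keeper below 0.02 rad and horizontal distance between tube_mid and mixer below 0.012 m and x of tube_mid in the frame of mixer between -0.005 and 0.005 m and z of tube_mid in the frame of mixer between 0.048 and 0.056 m and angle between the z axis of tube and the y axis of mixer, either way round below 0.12 rad and linear speed of tube below 0.02 m/s); the robot touches nothing.
It fails at once if the robot pushes on the mixer or its bar with more than 19 N (contact force between mixer and the fingers above 19 N or contact force between mixer and the arm above 19 N).
It fails at once if the bottle is shifted 30 mm or tipped (distance of bottle from where it was at the start of the episode above 0.03 m or angle between bottle's own z axis and vertical above 0.4 rad).
It also fails if it takes over 69 s, if anything falls off the work surface, if the arm or the gripper's body presses on something with over 40 N, if the wrist force passes 120 N, or if a joint passes its speed limit or range.

ROBOT

A 7-joint arm with a two-finger parallel gripper is mounted at the origin on a cart in front of the work surface, level with it; the furniture and walls round the work are solid. World frame = base frame: x ahead of the robot, y to its left, z up, the work surface at z = 0. Lengths are in m, angles in rad, forces in N, time in s.
With the tool pointing down it reaches from about 0.4 to 0.875 m from the base axis. Payload 19.3 kg.
Tool frame: the origin (TCP) lies at the very end of the fingers, on their centre line; the grasp point (between the pads) lies 19 mm behind it; z points along the fingers, y is the line along which they close (so a half turn about z gives the same grasp; the last joint's range is limited). The gripper opens to 85 mm and grips with 20 to 120 N. Pads are 22 mm wide; open, the fingers measure 114 mm over their backs; the gripper's body (76 mm by 85 mm) begins 54 mm behind the grasp point. The pads swing forward as they close: fully open they stand 13 mm farther back than shut.
Start: joints at [1.187, 0.521, -0.036, 1.599, 0.021, 1.021, -0.113], TCP at [0.193, -0.594, 0.231] pointing down, gripper open.
Joint ranges: [-2.91, 2.91], [-0.3, 2.13], [-1.5, 1.42], [0.17, 2.43], [-1.26, 4.41], [0.16, 1.93], [-2.52, 2.52]. Speed limits (rad/s): [1.89, 1.89, 2.39, 2.39, 3.01, 3.01, 3.01].

INTERFACE

Orientations are given as [roll, pitch, yaw] about the fixed x, y, z axes, in that order (R = Rz(yaw) Ry(pitch) Rx(roll)).
In Python, from workcell import bot, grab_frame, calibration, job gives the robot as it stands.
- The arm moves only by the shell command python3 -m creep 'ROWS' [FORCE]. ROWS is a JSON list of rows, 1 to 5 of them, each of 7 numbers: the finger opening in m, then dx, dy, dz in m, then a rotation vector rx, ry, rz in rad; each row is the pose to reach, as a shift and turn from the pose commanded when the command began, along the tool's axes at that moment; what a row does not reach only later rows make up. A row lasts 1/8 s, in which the tool goes at most 0.0625 m and 0.188 rad, less where a joint would pass 70% of its speed; a pose out of reach is approached as far as the arm can. The fingers move at their own pace and stop on an object; FORCE is the grip in N (left out, the last holds). Time passes only in rows, so rows that do not move let the fingers close. It prints the time, the measured TCP pose, the force, the opening and the grip force at its end.
- bot.observe(): the state, without advancing time (a new reading comes with each control period).
- grab_frame(name): name is "side" or "top"; returns (picture, depth): 400x640x3 uint8, blue, green, red; 400x640 float32, m along the optical axis (not along the pixel's ray), 0 where there is no reading.
- calibration(name): a dict with "vfov" (degrees; the focal length in pixels is half the picture's height over the tangent of half this angle, whatever the lens; pixels are square), "cx", "cy" (the principal point, pixels), "dist_coeffs" ([k1, k2, p1, p2, k3] as OpenCV has them; the pictures are not rectified), "eye" and "attitude" of the camera in the world. Camera axes: x right, y down, z forward; pixel columns grow to the right and rows downward; lengths in m; the calibration is good to about 2 mm. A picture is of the moment at which its call begins. calibration takes no time and is no camera call.
- job.job_done(): hands the job in; it is judged then, once.
The state is a dict: "clock": time; "qpos": joint angles; "qd": joint speeds; "joint_efforts": joint torques, N m; "position": TCP position; "tool_rot": TCP orientation; "force": force on the tool from outside, world axes, zero at the start; "moment": the same for the moment, N m; "grip_width": finger opening in m; "finger_force": force on a finger pad.
Only numpy, scipy, OpenCV 4.12 (cv2) and the standard library are available. Lean on these libraries where they do the work, as an engineer would, in place of code of your own. Each camera call takes 0.05 s, during which the arm holds its last target. There are 200 camera calls.

## Working session

There is one attempt and no reset: what is moved stays moved. The work goes in short steps, Python scripts to look and compute and a shell command to move; the robot and the scene stay as the last step left them, time stands still between calls to the robot, and variables do not carry over. Pictures are saved under pics/ and viewed, at most 10 in all, crops included, and the job is handed in when it is done.

```bash
mkdir -p pics; ls
python3 - <<'E'
from workcell import bot, grab_frame, calibration
import cv2,numpy as np
print(bot.observe())
for n in("side","top"):
    im,d=grab_frame(n);cv2.imwrite(f"pics/{n}0.png",im);np.save(f"pics/{n}0.npy",d);print(n,calibration(n))
E
```

```text
pics
{'clock': 0.0, 'qpos': array([ 1.18680166,  0.5219984 , -0.03633421,  1.59996234,  0.02122459,
        1.02109505, -0.1127695 ]), 'qd': array([ 4.82928836e-05,  1.28928633e-04, -1.69690153e-04,  1.60385164e-03,
       -5.91388307e-04, -7.82419926e-05,  1.60465192e-04]), 'joint_efforts': array([ 5.66900526e-04, -9.27112055e+01,  1.98031873e+00, -3.69948292e+01,
        1.80010172e-02,  8.08879850e-03, -7.27949259e-05]), 'position': array([ 0.19278667, -0.59419537,  0.23075175]), 'tool_rot': array([-3.14051928e+00,  9.31204820e-05,  3.13833180e-01]), 'force': array([-0.21459887, -0.06941421, -0.14832744]), 'moment': array([ 0.01384031, -0.0246223 , -0.02703581]), 'finger_force': 0.0, 'grip_width': 0.08543306779406673}
side {'vfov': 52.77715087173832, 'cx': 314.8967726391419, 'cy': 200.4682615156366, 'dist_coeffs': array([0.01291352, 0.        , 0.        , 0.        , 0.        ]), 'eye': array([0.47979007, 0.88406969, 0.62311173]), 'attitude': array([-2.13368043, -0.02448098, -3.1006028 ])}
top {'vfov': 46.0194440756393, 'cx': 319.76797220617783, 'cy': 203.9709391734366, 'dist_coeffs': array([-0.00875329,  0.        ,  0.        ,  0.        ,  0.        ]), 'eye': array([0.32958974, 0.00509879, 1.43706263]), 'attitude': array([-3.02401054,  0.0128831 , -1.59746449])}
```

View pics/side0.png

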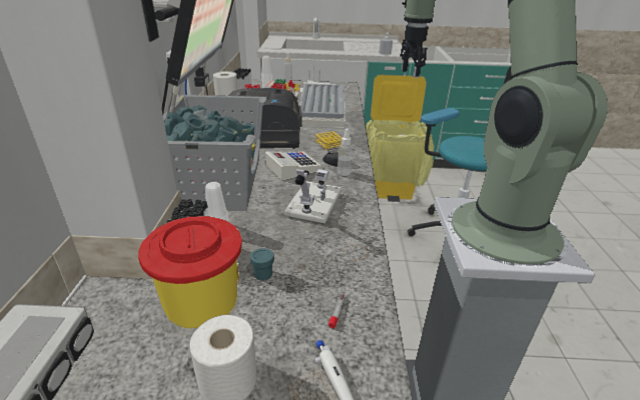

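View pics/top0.png

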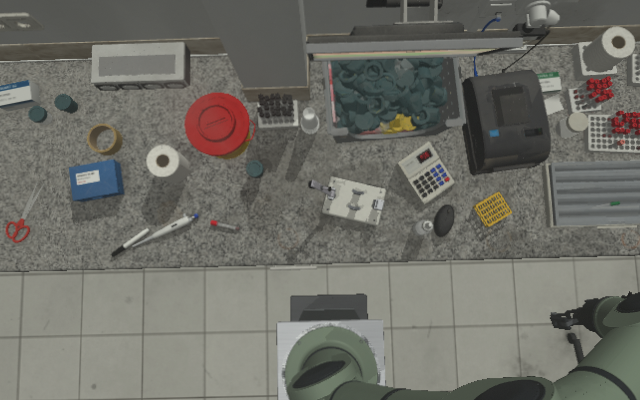

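The side view shows the mixer at about (313,203), and the tube with its red cap at (336,312). The top view shows the tube at (222,225) with the cap to the left, the mixer at (354,200) and the bottle at (425,228).

```bash
cat > h.py <<'E'
import numpy as np,cv2
from scipy.spatial.transform import Rotation as R
from workcell import bot,grab_frame,calibration
def cam(n):
    c=calibration(n);f=200/np.tan(np.radians(c["vfov"])/2)
    K=np.array([[f,0,c["cx"]],[0,f,c["cy"]],[0,0,1.]]);return K,np.array(c["dist_coeffs"]),np.array(c["eye"]),R.from_euler("xyz",c["attitude"]).as_matrix()
def rays(n,uv):
    K,D,e,M=cam(n);p=cv2.undistortPoints(np.float64(uv).reshape(-1,1,2),K,D)[:,0]
    return np.c_[p,np.ones(len(p))]@M.T,e
def onz(n,uv,z):
    r,e=rays(n,uv);return e+r*((z-e[2])/r[:,2])[:,None]
def cloud(n,d):
    v,u=np.mgrid[:400,:640];r,e=rays(n,np.c_[u.ravel(),v.ravel()])
    return (e+r*d.reshape(-1,1)).reshape(400,640,3)
def pix(n,P):
    K,D,e,M=cam(n);q=(np.atleast_2d(P)-e)@M
    return cv2.projectPoints(q,np.zeros(3),np.zeros(3),K,D)[0][:,0]
E
python3 - <<'E'
from h import *
im=cv2.imread("pics/top0.png");d=np.load("pics/top0.npy");C=cloud("top",d)
a=cv2.resize(im[165:245,300:440],None,fx=5.6,fy=5.6,interpolation=cv2.INTER_CUBIC)
cv2.imwrite("pics/topc.png",a)
s=cv2.imread("pics/side0.png");cv2.imwrite("pics/sidec.png",cv2.resize(s[140:230,260:360],None,fx=6.5,fy=6.5,interpolation=cv2.INTER_CUBIC))
# tube: red cap & white body
hsv=cv2.cvtColor(im,cv2.COLOR_BGR2HSV)
m=np.zeros((400,640),bool);m[212:238,203:245]=1
red=m&((hsv[...,0]<8)|(hsv[...,0]>172))&(hsv[...,1]>130)
print("red",red.sum(),C[red].mean(0),C[red].min(0),C[red].max(0))
hi=m&(C[...,2]>.006)&(C[...,2]<.03);P=C[hi]
print("hi",hi.sum(),P.mean(0),P.min(0),P.max(0));w=np.linalg.svd(P[:,:2]-P[:,:2].mean(0))[2];t=(P[:,:2]-P[:,:2].mean(0))@w.T;print(w[0],t.min(0),t.max(0))
# mixer
m=np.zeros((400,640),bool);m[165:245,300:400]=1
q=m&(abs(C[...,2]-.024)<.006);P=np.float32(C[q][:,:2]);r=cv2.minAreaRect(P*1000);print("base",q.sum(),r)
b=np.zeros((400,640),bool);b[205:245,405:435]=1;b&=(C[...,2]>.03);print("bottle",C[b].mean(0),C[b].min(0),C[b].max(0))
print("table z",np.median(C[235:255,260:300,2]))
d=np.load("pics/side0.npy");S=cloud("side",d);hs=cv2.cvtColor(s,cv2.COLOR_BGR2HSV)
m=np.zeros((400,640),bool);m[290:335,320:350]=1
red=m&((hs[...,0]<8)|(hs[...,0]>172))&(hs[...,1]>130)
print("sred",S[red].mean(0));hi=m&(S[...,2]>.006)&(S[...,2]<.03);P=S[hi];print("shi",hi.sum(),P.mean(0),P.min(0),P.max(0))
m=np.zeros((400,640),bool);m[140:230,260:350]=1
q=m&(abs(S[...,2]-.024)<.006);print("sbase",cv2.minAreaRect(np.float32(S[q][:,:2])*1000),np.median(S[q][:,2]))
E
```

```text
red 24 [0.45102809 0.34357694 0.01289169] [0.44354858 0.3355917  0.00479556] [0.4578803  0.35119863 0.01938763]
hi 140 [0.44372607 0.31206367 0.01130738] [0.40668069 0.25193914 0.00612675] [0.48254761 0.37698008 0.01938763]
[0.17571716 0.98444069] [-0.06342381 -0.04382808] [0.05811936 0.03865376]
base 1767 ((540.4624633789062, -105.85800170898438), (201.07191467285156, 193.23219299316406), 74.8853530883789)
bottle [ 0.41498546 -0.26957795  0.11026381] [ 0.32958974 -0.29972171  0.03106856] [0.44086275 0.00509879 1.43706263]
table z -0.000364963279581465
sred [0.45267785 0.34978959 0.01219865]
shi 227 [0.4457878  0.32114712 0.01219252] [0.4290065  0.2726734  0.00622791] [0.46140641 0.35849753 0.01711852]
sbase ((532.367431640625, -218.42880249023438), (292.8348083496094, 478.6954650878906), 9.169058799743652) 0.02356710021645181
```

View pics/topc.png

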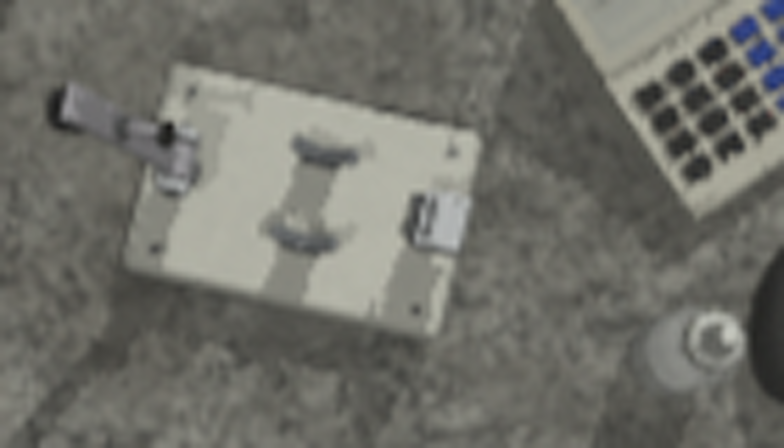

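View pics/sidec.png

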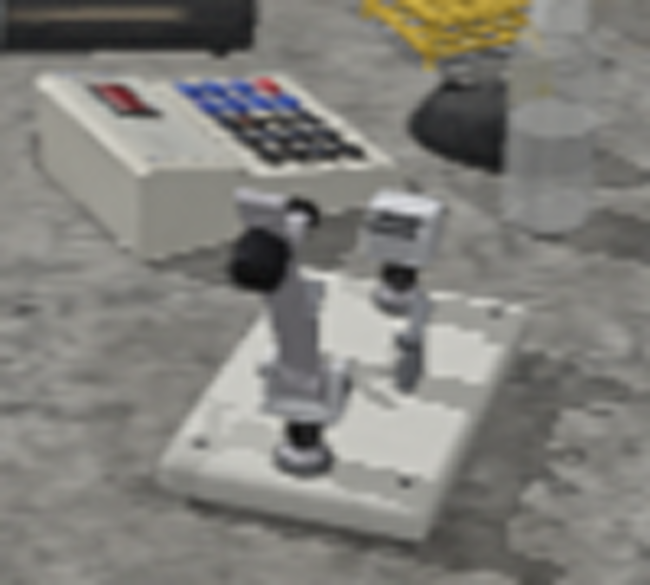

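The top crop shows four base screws at crop pixels (192,92), (453,150), (417,310) and (155,247). The hinge is on the left and the bar leans outward. The side crop shows screws at (200,442), (405,481) and (495,313), and the catch post on the far side.

Run:
```python
from h import *
from scipy.optimize import least_squares
top=np.array([[192,92],[453,150],[417,310],[155,247]])/5.6-0.41+[300,165]
sd=np.array([[200,442],[405,481],[495,313]])/6.5-.42+[260,140]
# screw order in mixer: hinge-far(world) , catch-far, catch-near, hinge-near ; mixer +y ~ -world x
def model(p):
    x,y,a,sx,sy=p;L=np.array([[4+sx,-sy],[4-sx,-sy],[4-sx,sy],[4+sx,sy]])/1000
    c,s=np.cos(a),np.sin(a);return np.c_[L@np.array([[c,s],[-s,c]])+[x,y],np.full(4,.024)]
def f(p,w=1):
    W=model(p);return np.r_[(pix("top",W)-top).ravel(),(pix("side",W[[0,3,2]])-sd).ravel()]
for fn,nm in((f,"both"),(lambda p:f(p)[:8],"top"),(lambda p:np.r_[f(p)[8:],(p[3:]-[78,48])*.01],"side")):
    r=least_squares(fn,[.53,-.07,1.35,78,48],x_scale=[.01,.01,.1,5,5]);print(nm,r.x,np.abs(r.fun).max().round(2))
x,y,a=least_squares(f,[.53,-.07,1.35,78,48],x_scale=[.01,.01,.1,5,5]).x[:3]
d=np.load("pics/top0.npy");C=cloud("top",d)
c,s=np.cos(a),np.sin(a)
for n in("top","side"):
    P=cloud(n,np.load(f"pics/{n}0.npy")).reshape(-1,3)
    L=(P[:,:2]-[x,y])@np.array([[c,-s],[s,c]])
    g=lambda a,b,w,z0,z1:P[(L[:,0]>a)&(L[:,0]<b)&(abs(L[:,1])<w)&(P[:,2]>z0)&(P[:,2]<z1)]
    q=g(-.085,-.05,.02,.05,.15);print(n,"catch z",len(q),np.sort(q[:,2])[-12:].round(3),np.median(q[:,2]))
    q=g(-.02,.02,.03,.035,.09);print("V z",len(q),np.percentile(q[:,2],[50,90,100]) if len(q) else "")
    q=g(.05,.16,.025,.09,.26);print("bar z",len(q),np.percentile(q[:,2],[50,99]) if len(q) else "")
A=cv2.resize(cv2.imread("pics/top0.png")[208:243,200:250],None,fx=8,fy=8,interpolation=cv2.INTER_CUBIC)
B=cv2.resize(cv2.imread("pics/side0.png")[288:334,315:365],None,fx=8,fy=8,interpolation=cv2.INTER_CUBIC)
A=cv2.copyMakeBorder(A,0,B.shape[0]-A.shape[0],0,0,cv2.BORDER_CONSTANT);cv2.imwrite("pics/tube.png",np.hstack([A,B]))
```

```text
both [ 0.50523495 -0.08801292  1.30882334 72.46346316 44.08054012] 0.54
top [ 0.50448987 -0.08839296  1.31210238 72.28375726 44.01352158] 0.2
side [ 0.50628684 -0.08640118  1.31052317 71.9018116  44.45794626] 0.06
top catch z 104 [0.074 0.075 0.075 0.075 0.075 0.075 0.075 0.075 0.075 0.075 0.078 0.078] 0.0692480019750058
V z 79 [0.05045647 0.05605681 0.06329586]
bar z 158 [0.14686764 0.17834339]
side catch z 96 [0.071 0.071 0.072 0.072 0.072 0.072 0.072 0.073 0.073 0.073 0.073 0.073] 0.06549286731210663
V z 56 [0.04839643 0.05615781 0.05783103]
bar z 218 [0.14755383 0.17535494]
```

View pics/tube.png

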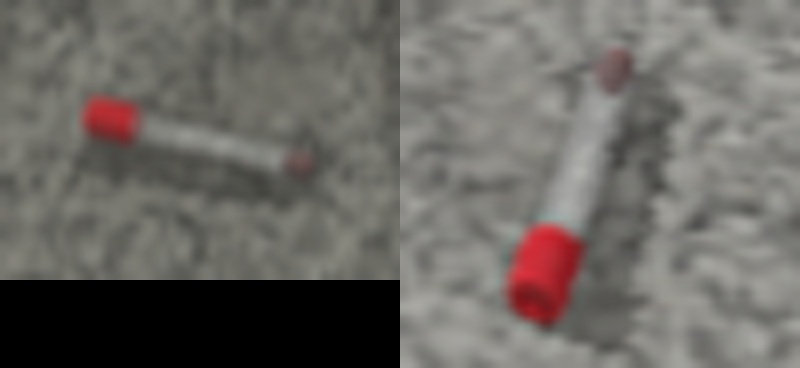

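The tube crop shows the cap's end at top-crop (86,115) and the bottom end at (313,163). In the side crop the cap's end face is at (137,300) and the bottom end at (217,55).

```bash
cat >> h.py <<'E'
def goto(P,yaw):
    o=bot.observe();T=R.from_euler("xyz",o["tool_rot"]);G=R.from_euler("xyz",[np.pi,0,yaw])
    d=T.inv().apply(np.array(P)-o["position"]);rv=(T.inv()*G).as_rotvec()
    print("shift",d.round(4),"len",round(np.linalg.norm(d),3),"rotvec",rv.round(3),"rows",round(max(np.linalg.norm(d)/.0625,np.linalg.norm(rv)/.188),1))
E
python3 - <<'E'
from h import *
t=np.array([[86,115],[313,163]])/8-.44+[200,208];s=np.array([[137,300],[217,55]])/8-.44+[315,288]
for n,q in(("top",t),("side",s)):
    A=onz(n,q[:1],.0078)[0];B=onz(n,q[1:],.0062)[0];u=A-B;L=np.linalg.norm(u);u/=L
    print(n,A.round(4),B.round(4),"L",L.round(4),"ang",np.arctan2(u[1],u[0]).round(3),"mid",(B+.037*u).round(4))
goto([.50,-.25,.26],1.0)
E
```

```text
top [0.4531 0.3546 0.0078] [0.4325 0.2681 0.0062] L 0.0889 ang 1.337 mid [0.4411 0.3041 0.0069]
side [0.4541 0.3545 0.0078] [0.4335 0.271  0.0062] L 0.086 ang 1.329 mid [0.4424 0.3069 0.0069]
shift [ 0.3984 -0.2326 -0.029 ] len 0.462 rotvec [-0.001 -0.    -0.686] rows 7.4
```

```bash
python3 -m creep '[[0.085,0.05,-0.029,-0.004,0,0,-0.085],[0.085,0.1,-0.058,-0.008,0,0,-0.17],[0.085,0.15,-0.087,-0.012,0,0,-0.255],[0.085,0.2,-0.116,-0.016,0,0,-0.34],[0.085,0.25,-0.145,-0.02,0,0,-0.425]]' && python3 -c "
from h import *
goto([.50,-.25,.26],1.0);goto([.50,.0,.26],1.0);print(bot.observe()['qpos'])"
```

```text
clock: 0.72
position: [0.3869, -0.3778, 0.2514]
tool_rot: [-3.141, 0.0, 0.741]
force: [0.9, -1.5, 0.0]
grip_width: 0.0847
finger_force: 0.0
shift [ 0.1697 -0.0179 -0.0086] len 0.171 rotvec [-0.     0.    -0.259] rows 2.7
shift [ 0.3386 -0.2022 -0.0086] len 0.394 rotvec [-0.     0.    -0.259] rows 6.3
[ 0.82503894  0.37149216 -0.21148686  1.79230685  0.09145979  0.98743596
 -0.25226373]
```

```bash
python3 -m creep '[[0.085,0.06,-0.01,-0.003,0,0,-0.09],[0.085,0.12,-0.02,-0.008,0,0,-0.17],[0.085,0.17,-0.045,-0.009,0,0,-0.26],[0.085,0.21,-0.085,-0.009,0,0,-0.26],[0.085,0.245,-0.13,-0.009,0,0,-0.26]]' && python3 -c "
from h import *
goto([.50,.0,.26],1.0);goto([.4415,.305,.2],1.335);print(bot.observe()['qpos'])"
```

```text
clock: 1.35
position: [0.4795, -0.1163, 0.26]
tool_rot: [-3.141, -0.0, 0.999]
force: [0.9, -0.4, 0.0]
grip_width: 0.0848
finger_force: 0.0
shift [ 1.089e-01 -4.570e-02  1.000e-04] len 0.118 rotvec [-0.    -0.    -0.001] rows 1.9
shift [ 0.3338 -0.2599  0.0602] len 0.427 rotvec [-0.    -0.    -0.336] rows 6.8
[ 0.42530409  0.29766718 -0.38012162  1.88927726  0.13109213  0.97906067
 -0.58465728]
```

```bash
python3 -m creep '[[0.085,0.047,-0.036,0,0,0,-0.05],[0.085,0.095,-0.073,0,0,0,-0.1],[0.085,0.143,-0.11,0,0,0,-0.15],[0.085,0.19,-0.147,0,0,0,-0.2],[0.085,0.238,-0.184,0.01,0,0,-0.27]]' && python3 -c "
from h import *
goto([.4415,.305,.1],1.335);print(bot.observe()['qpos'])"
```

```text
clock: 1.98
position: [0.4535, 0.1832, 0.2507]
tool_rot: [3.14, -0.001, 1.27]
force: [0.9, -0.0, -0.3]
grip_width: 0.085
finger_force: 0.0
shift [ 0.1127 -0.0477  0.1507] len 0.194 rotvec [ 0.001 -0.    -0.065] rows 3.1
[-0.04321593  0.32511361 -0.57583315  1.9049677   0.21301411  0.97065953
 -1.01674008]
```

```bash
python3 -m creep '[[0.045,0.038,-0.016,0.05,0,0,-0.022],[0.045,0.076,-0.032,0.1,0,0,-0.044],[0.045,0.1127,-0.0477,0.1507,0,0,-0.065],[0.045,0.1127,-0.0477,0.1507,0,0,-0.065],[0.045,0.1127,-0.0477,0.1507,0,0,-0.065]]'
python3 - <<'E'
from h import *
im,d=grab_frame("top");im2,d=grab_frame("side")
goto([.4415,.305,.004],1.335)
A=cv2.resize(im[190:270,170:270],None,fx=4,fy=4,interpolation=cv2.INTER_CUBIC)
B=cv2.resize(im2[254:334,295:395],None,fx=4,fy=4,interpolation=cv2.INTER_CUBIC)
cv2.imwrite("pics/pre.png",np.hstack([A,B]))
E
```

```text
clock: 2.6
position: [0.4415, 0.303, 0.0994]
tool_rot: [-3.141, 0.001, 1.334]
force: [0.5, -0.3, 0.9]
grip_width: 0.0453
finger_force: 0.0
shift [ 0.0022 -0.0017  0.0966] len 0.097 rotvec [ 0.001 -0.    -0.003] rows 1.5
```

View pics/pre.png

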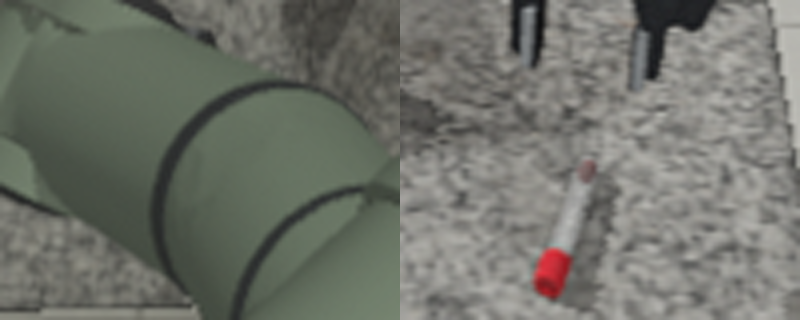

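The side view shows the open fingers at (525,45) and (640,70), either side of the tube's line, and the tube undisturbed. The arm hides the top view.

```bash
python3 -m creep '[[0.045,0.0022,-0.0017,0.05,0,0,0],[0.045,0.0022,-0.0017,0.085,0,0,0],[0.045,0.0022,-0.0017,0.0955,0,0,0],[0.03,0.0022,-0.0017,0.0955,0,0,0],[0.02,0.0022,-0.0017,0.0955,0,0,0]]' 20; python3 -m creep '[[0.0,0,0,0,0,0,0],[0,0,0,0,0,0,0],[0,0,0,0,0,0,0],[0,0,0,0,0,0,0]]' 20
```

```text
clock: 3.32
position: [0.4414, 0.306, 0.0057]
tool_rot: [3.14, -0.002, 1.333]
force: [0.2, -0.7, 1.1]
grip_width: 0.0201
finger_force: 0.0
clock: 3.82
position: [0.4413, 0.3061, 0.0053]
tool_rot: [3.14, -0.001, 1.334]
force: [-0.3, -1.9, 11.2]
grip_width: 0.0108
finger_force: 23.2
```

```bash
python3 -m creep '[[0,0,0,-0.003,0,0,0],[0,0,0,-0.02,0,0,0],[0,0,0,-0.06,0,0,0],[0,0,0,-0.1,0,0,0],[0,0,0,-0.1,0,0,0]]' 20
python3 - <<'E'
from h import *
im2,d=grab_frame("side")
cv2.imwrite("pics/lift.png",cv2.resize(im2[240:330,280:400],None,fx=6.5,fy=6.5,interpolation=cv2.INTER_CUBIC))
E
```

```text
clock: 4.45
position: [0.4418, 0.3066, 0.1078]
tool_rot: [3.138, -0.004, 1.333]
force: [-0.8, 0.4, -0.6]
grip_width: 0.0113
finger_force: 22.2
```

View pics/lift.png

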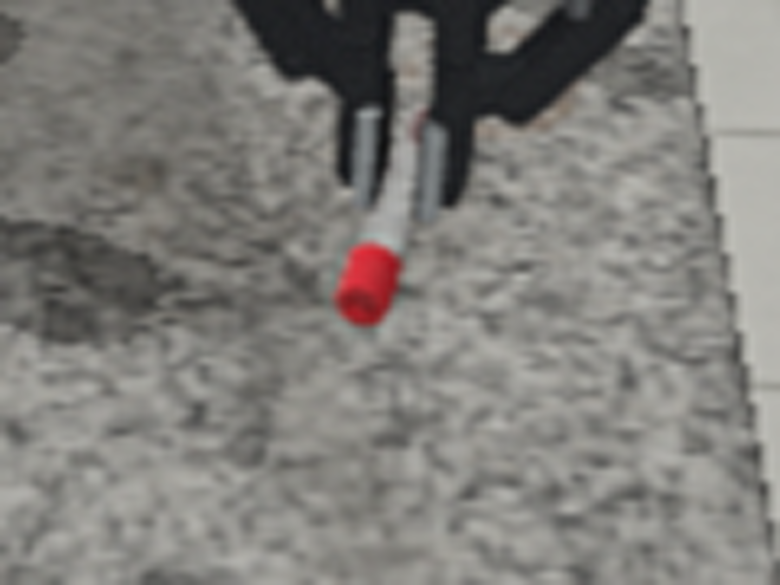

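The tube is held near level, with its cap end face at crop (362,303) and its bottom end at (420,125).

Run:
```python
from h import *
from scipy.optimize import least_squares
uv=np.array([[362,303],[420,125]])/6.5-.42+[280,240]
T=np.array([.4418,.3066,.1078])
def f(p):
    s,z,th,a=p;u=np.array([np.cos(a)*np.cos(th),np.sin(a)*np.cos(th),np.sin(th)])
    m=T+[s*np.cos(1.333),s*np.sin(1.333),z];return np.r_[(pix("side",np.array([m+.053*u,m-.037*u]))-uv).ravel(),(a-1.333)*20]
r=least_squares(f,[0,.003,0,1.333],x_scale=[.01,.01,.1,.1]);print("mid offset s,z,tilt,ang",r.x,r.fun.round(2))
# seat destinations
p=np.array([.5052,-.088]);goto([*p,.2],2.88);goto([.44,.15,.24],1.9)
```

```text
mid offset s,z,tilt,ang [-2.55182167e-04 -7.46164750e-04  1.12888853e-01  1.35629541e+00] [-0.18 -0.02  0.22  0.02  0.47]
shift [-0.3676  0.1551 -0.0943] len 0.41 rotvec [ 0.003 -0.    -1.547] rows 8.2
shift [-0.1516  0.0358 -0.1341] len 0.206 rotvec [ 0.002 -0.001 -0.567] rows 3.3
```

```bash
python3 -m creep '[[0,-0.035,0.01,-0.045,0,0,-0.12],[0,-0.075,0.018,-0.09,0,0,-0.26],[0,-0.11,0.027,-0.13,0,0,-0.4],[0,-0.16,0.037,-0.135,0,0,-0.57],[0,-0.21,0.055,-0.135,0,0,-0.75]]' 20; python3 -c "
from h import *
goto([.5052,-.088,.24],2.88)"
```

```text
clock: 5.12
position: [0.4439, 0.0938, 0.2394]
tool_rot: [3.142, 0.001, 2.066]
force: [0.9, -0.7, -0.2]
grip_width: 0.0112
finger_force: 22.2
shift [-0.1891 -0.0325 -0.0004] len 0.192 rotvec [-0.     0.001 -0.814] rows 4.3
```

```bash
python3 -m creep '[[0,-0.04,-0.007,0,0,0,-0.17],[0,-0.08,-0.014,0,0,0,-0.34],[0,-0.12,-0.021,0,0,0,-0.51],[0,-0.16,-0.028,0,0,0,-0.67],[0,-0.189,-0.0325,0,0,0,-0.814]]' 20; python3 -m creep '[[0,0,0,0.05,0,0,0],[0,0,0,0.1,0,0,0],[0,0,0,0.13,0,0,0],[0,0,0,0.13,0,0,0],[0,0,0,0.13,0,0,0]]' 20
python3 - <<'E'
from h import *
goto([.5052,-.088,.06],2.88);print(bot.observe()['qpos'])
im2,d=grab_frame("side")
a,b=pix("side",[[.5052,-.088,.05]])[0].astype(int);print(a,b)
cv2.imwrite("pics/over.png",cv2.resize(im2[b-55:b+35,a-60:a+60],None,fx=6.5,fy=6.5,interpolation=cv2.INTER_CUBIC))
E
```

```text
clock: 5.75
position: [0.5044, -0.0885, 0.2386]
tool_rot: [-3.141, -0.001, 2.879]
force: [-0.3, -0.2, -0.8]
grip_width: 0.0115
finger_force: 22.2
clock: 6.38
position: [0.505, -0.0864, 0.1101]
tool_rot: [3.141, 0.001, 2.875]
force: [0.4, 0.8, 0.2]
grip_width: 0.0111
finger_force: 22.2
shift [-0.0006 -0.0015  0.0501] len 0.05 rotvec [ 0.     0.001 -0.005] rows 0.8
[ 0.61586532  0.62714579 -0.76853206  1.97004498  0.6116967   0.7898573
  0.79752282]
315 188
```

View pics/over.png

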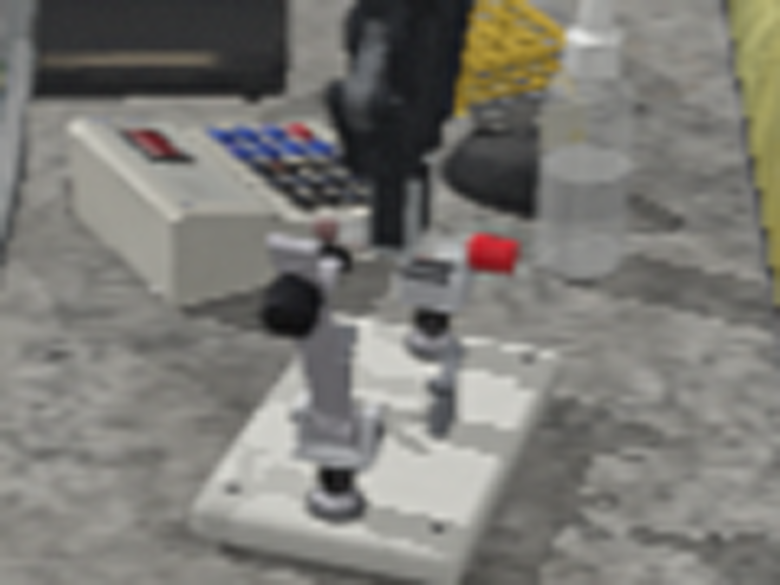

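The tube hangs over the seat with its cap at crop (495,252) on the near side and its bottom end at (328,230). The bar is still open.

```bash
python3 - <<'E'
from h import *
from scipy.optimize import least_squares
o=np.array([255,133]);uv=np.array([[516,254],[322,230]])/6.5-.42+o
o_=bot.observe();T=o_['position'];Y=2.875
def f(p):
    s,z,th=p;u=np.array([np.cos(Y)*np.cos(th),np.sin(Y)*np.cos(th),np.sin(th)])
    m=T+[s*np.cos(Y),s*np.sin(Y),z];return (pix("side",np.array([m+.053*u,m-.037*u]))-uv).ravel()
r=least_squares(f,[0,.003,0],x_scale=[.01,.01,.1]);print(r.x,r.fun.round(2))
E
python3 -m creep '[[0,-0.0006,-0.0015,0.02,0,0,-0.005],[0,-0.0006,-0.0015,0.035,0,0,-0.005],[0,-0.0006,-0.0015,0.045,0,0,-0.005],[0,-0.0006,-0.0015,0.05,0,0,-0.005],[0,-0.0006,-0.0015,0.05,0,0,-0.005]]' 20
```

```text
[1.25140959e-03 9.37012805e-05 5.99567163e-02] [ 0.92 -0.01 -0.97  0.05]
clock: 7.05
position: [0.5047, -0.088, 0.0589]
tool_rot: [3.141, -0.0, 2.88]
force: [0.6, -0.1, -0.3]
grip_width: 0.0113
finger_force: 22.2
```

```bash
python3 -m creep '[[0,0,0,0.001,0,0,0],[0,0,0,0.002,0,0,0],[0,0,0,0.003,0,0,0],[0,0,0,0.003,0,0,0]]' 20; python3 -m creep '[[0,0,0,0.001,0,0,0],[0,0,0,0.002,0,0,0],[0,0,0,0.003,0,0,0],[0,0,0,0.003,0,0,0]]' 20
```

```text
clock: 7.55
position: [0.5048, -0.0882, 0.0561]
tool_rot: [3.142, -0.0, 2.88]
force: [0.1, 0.4, -1.1]
grip_width: 0.0112
finger_force: 22.2
clock: 8.05
position: [0.5047, -0.0882, 0.053]
tool_rot: [3.142, -0.0, 2.88]
force: [0.3, 0.2, -0.4]
grip_width: 0.0112
finger_force: 22.2
```

```bash
python3 -m creep '[[0,0,0,0.001,0,0,0],[0,0,0,0.002,0,0,0],[0,0,0,0.002,0,0,0]]' 20; python3 -m creep '[[0,0,0,0.001,0,0,0],[0,0,0,0.002,0,0,0],[0,0,0,0.002,0,0,0]]' 20
```

```text
clock: 8.43
position: [0.5049, -0.088, 0.0511]
tool_rot: [3.141, 0.0, 2.88]
force: [-0.6, 1.4, 2.9]
grip_width: 0.0109
finger_force: 22.5
clock: 8.8
position: [0.5052, -0.0875, 0.05]
tool_rot: [3.141, 0.001, 2.88]
force: [-5.4, 3.8, 23.3]
grip_width: 0.0112
finger_force: 24.4
```

```bash
python3 -m creep '[[0,0,0,-0.0012,0,0,0],[0,0,0,-0.0012,0,0,0]]' 20; python3 -m creep '[[0.016,0,0,0,0,0,0],[0.022,0,0,0,0,0,0],[0.03,0,0,0,0,0,0],[0.03,0,0,0,0,0,0],[0.03,0,0,0,0,0,0]]'; python3 -m creep '[[0.035,0,0,-0.02,0,0,0],[0.035,0,0,-0.06,0,0,0],[0.035,0,0,-0.12,0,0,0],[0.035,0,0,-0.17,0,0,0]]'
```

```text
clock: 9.05
position: [0.5052, -0.0877, 0.0505]
tool_rot: [3.141, 0.001, 2.88]
force: [1.0, 5.0, 5.7]
grip_width: 0.0112
finger_force: 22.8
clock: 9.68
position: [0.5047, -0.0883, 0.0503]
tool_rot: [-3.142, -0.0, 2.88]
force: [-0.1, -0.8, 0.4]
grip_width: 0.0298
finger_force: 0.0
clock: 10.18
position: [0.5046, -0.0877, 0.2236]
tool_rot: [3.141, 0.001, 2.881]
force: [0.7, -0.7, -0.4]
grip_width: 0.0352
finger_force: 0.0
```

```bash
cat >> h.py <<'E'
def mix(x,z,y=0):
    c,s=np.cos(1.309),np.sin(1.309);return [.5050+c*x-s*y,-.0880+s*x+c*y,z]
E
python3 - <<'E'
from h import *
im,d=grab_frame("side");hs=cv2.cvtColor(im,cv2.COLOR_BGR2HSV)
S=cloud("side",d)
a,b=pix("side",[mix(0,.052,.0425)])[0];print("pred cap centre",a,b)
m=np.zeros((400,640),bool);m[int(b)-15:int(b)+15,int(a)-20:int(a)+20]=1
red=m&((hs[...,0]<8)|(hs[...,0]>172))&(hs[...,1]>130);v,u=np.nonzero(red);print("cap px",red.sum(),u.mean(),v.mean(),u.min(),u.max(),S[red].mean(0))
c=S[red];L=(c[:,:2]-[.505,-.088])@np.array([[np.cos(1.309),-np.sin(1.309)],[np.sin(1.309),np.cos(1.309)]]);print("cap local",L.mean(0),c[:,2].mean(),"y range",L[:,1].min(),L[:,1].max())
goto(mix(.175,.2236),2.88)
cv2.imwrite("pics/placed.png",cv2.resize(im[133:223,255:375],None,fx=6.5,fy=6.5,interpolation=cv2.INTER_CUBIC))
E
```

```text
pred cap centre 329.7713635068392 190.33504095324463
cap px 29 329.0 190.27586206896552 326 332 [ 0.46618698 -0.07034095  0.05604393]
cap local [0.00701191 0.04206097] 0.05604392616363808 y range 0.03309091174939191 0.050312980034602585
shift [0.0014 0.1739 0.0055] len 0.174 rotvec [0.001 0.007 0.001] rows 2.8
```

View pics/placed.png

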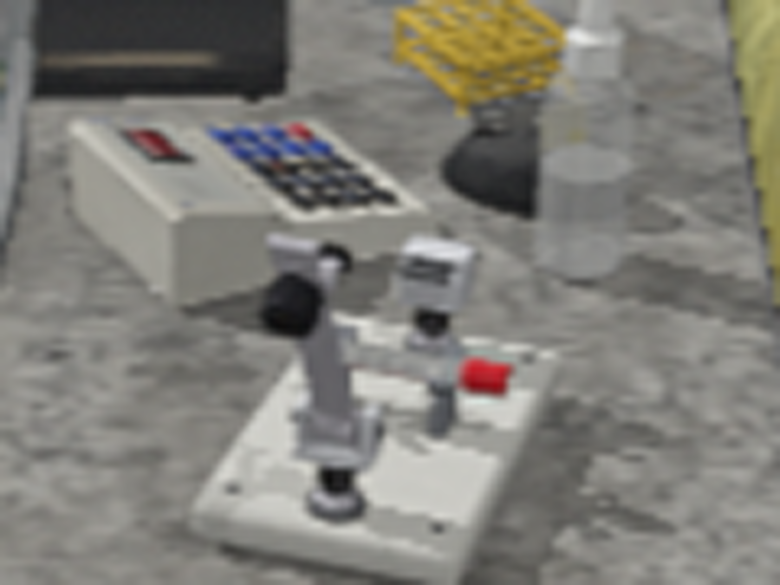

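The tube lies in both V blocks with its cap free at crop (487,376), within 1 px of the prediction. The bar is still open, with its boss at (292,305). Next I go behind the bar with the fingers closed.

```bash
python3 -m creep '[[0,0,0.05,0,0,0,0],[0,0,0.1,0,0,0,0],[0,0,0.14,0,0,0,0],[0,0.0014,0.174,0,0,0.004,0],[0,0.0014,0.174,0.02,0,0.004,0]]'; python3 -c "
from h import *
goto(mix(.175,.142),2.88)"
```

```text
clock: 10.85
position: [0.549, 0.0834, 0.2021]
tool_rot: [3.139, -0.002, 2.884]
force: [0.1, -0.2, 0.3]
grip_width: -0.0001
finger_force: 0.0
shift [-0.0019 -0.0021  0.0601] len 0.06 rotvec [ 0.003 -0.002  0.004] rows 1.0
```

```bash
python3 -m creep '[[0,-0.001,0,0.03,0,0,0],[0,-0.002,0,0.06,0,0,0],[0,-0.002,-0.002,0.06,0,0,0]]'; for i in 1 ; do python3 -m creep '[[0,0,-0.01,0,0,0,0],[0,0,-0.02,0,0,0,0],[0,0,-0.028,0,0,0,0],[0,0,-0.036,0,0,0,0],[0,0,-0.044,0,0,0,0]]'; done; python3 -c "
from h import *
goto(mix(.108,.142),2.88);goto(mix(.04,.140),2.88)"
```

```text
clock: 11.22
position: [0.5484, 0.0769, 0.1392]
tool_rot: [-3.14, -0.007, 2.88]
force: [-0.3, -0.5, -0.3]
grip_width: -0.0
finger_force: 0.0
clock: 11.85
position: [0.5384, 0.0349, 0.1406]
tool_rot: [3.141, -0.003, 2.88]
force: [0.3, 1.2, 4.6]
grip_width: -0.0002
finger_force: 0.0
shift [ 0.0004 -0.0194 -0.0014] len 0.019 rotvec [ 0.    -0.003 -0.   ] rows 0.3
shift [ 0.0004 -0.0874  0.0006] len 0.087 rotvec [ 0.    -0.003 -0.   ] rows 1.4
```

```bash
python3 -m creep '[[0,0,-0.005,0,0,0,0],[0,0,-0.01,0,0,0,0],[0,0,-0.01,0,0,0,0]]'; python3 -m creep '[[0,0,-0.005,0,0,0,0],[0,0,-0.01,0,0,0,0],[0,0,-0.01,0,0,0,0]]';  python3 - <<'E'
from h import *
goto(mix(.04,.140),2.88)
im,d=grab_frame("side");S=cloud("side",d).reshape(-1,3);c,s=np.cos(1.309),np.sin(1.309)
L=(S[:,:2]-[.505,-.088])@np.array([[c,-s],[s,c]])
g=(abs(L[:,1])<.014)&(S[:,2]>.09)&(S[:,2]<.2)&(abs(L[:,0]-.09)<.06)
h,_,_=np.histogram2d(S[g][:,2],L[g][:,0],bins=[np.arange(.09,.2,.01),np.arange(.03,.15,.01)]);print(h.astype(int)[::-1])
E
```

```text
clock: 12.22
position: [0.5355, 0.0252, 0.1401]
tool_rot: [-3.141, -0.004, 2.879]
force: [0.3, 0.5, -0.2]
grip_width: -0.0001
finger_force: 0.0
clock: 12.6
position: [0.533, 0.0155, 0.1402]
tool_rot: [-3.141, -0.004, 2.879]
force: [0.2, 0.4, 0.5]
grip_width: -0.0
finger_force: 0.0
shift [ 0.0002 -0.0672  0.0002] len 0.067 rotvec [-0.    -0.004 -0.001] rows 1.1
[[ 0  0  0  0  3  5  3  3  3  9 10]
 [ 0  0  0  0  0  3  2  6  4  6  7]
 [ 0  0  0  0  3  1  0  2 10 13  0]
 [ 0  0  0  0  3  5  1  5 15 20  0]
 [ 0  0  0  0  4  0  0  2 19 19  0]
 [ 0  3  1  0  7  1  0  1 18  5  0]
 [ 0  5  1  0 10  1  0  0  1  0  0]
 [ 0  0  0  0 11  2  0  0  0  0  0]
 [ 0  0  0  0 17  6  0  0  0  0  0]
 [ 0  0  0  0 20  3  0  0  0  0  0]
 [ 0  0  0  0 16  9  0  0  0  0  0]]
```

```bash
for i in 1; do python3 -m creep '[[0,0,-0.006,0,0,0,0],[0,0,-0.012,0,0,0,0],[0,0,-0.018,0,0,0,0],[0,0,-0.024,0,0,0,0],[0,0,-0.03,0,0,0,0]]'; done;  python3 -m creep '[[0,0,-0.006,0,0,0,0],[0,0,-0.012,0,0,0,0],[0,0,-0.018,0,0,0,0],[0,0,-0.024,0,0,0,0],[0,0,-0.028,0,0,0,0]]'
cat > look.py <<'E'
from h import *
im,d=grab_frame("side");S=cloud("side",d).reshape(-1,3);c,s=np.cos(1.309),np.sin(1.309)
L=(S[:,:2]-[.505,-.088])@np.array([[c,-s],[s,c]])
g=(abs(L[:,1])<.014)&(S[:,2]>.04)&(S[:,2]<.2)&(abs(L[:,0]-.03)<.12)
h,_,_=np.histogram2d(S[g][:,2],L[g][:,0],bins=[np.arange(.04,.2,.01),np.arange(-.09,.13,.01)]);print(h.astype(int)[::-1])
E
python3 look.py; python3 -c "
from h import *
goto(mix(.018,.18),2.88)"
```

```text
clock: 13.28
position: [0.5252, -0.0135, 0.1403]
tool_rot: [-3.142, -0.004, 2.88]
force: [-0.7, 0.5, -0.4]
grip_width: 0.0001
finger_force: 0.1
clock: 13.9
position: [0.518, -0.0405, 0.1403]
tool_rot: [-3.142, -0.004, 2.879]
force: [0.3, 0.8, 0.4]
grip_width: 0.0001
finger_force: 0.1
[[ 0  0  0  0  0  0  0  0  0  0  0  2  1  6  2  5  3 13  0  0  0]
 [ 0  0  0  0  0  0  0  0  0  0  0  0  1  2  7 16  0  0  0  0  0]
 [ 0  0  0  0  0  0  0  0  0  6  0  0  0  4 12 21  0  0  0  0  0]
 [ 0  0  0  0  0  0  0  0  0  5  5  3  1  3 10 22  0  0  0  0  0]
 [ 0  0  0  0  0  0  0  0  0  0  2  2  0  0 14  5  0  0  0  0  0]
 [ 0  0  0  0  0  0  0  0  0  0  0  6  0  0  1  0  0  0  0  0  0]
 [ 0  0  0  0  0  0  0  0  0  0  0  4 19  1  0  0  0  0  0  0  0]
 [ 0  0  0  0  0  0  0  0  0  0  0  0 12 24  0  0  0  0  0  0  0]
 [ 0  0  0  0  0  0  0  0  0  5  3  0  0 16 16  0  0  0  0  0  0]
 [ 0  0  0  0  0  0  0  0  0  0  0  0  0  0 25  6  0  0  0  0  0]
 [ 0  0  0  0  0  0  0  0  0  0  0  0  0  0  4 25  1  0  0  0  0]
 [ 0  8 12  9  6  0  0  0  0  0  0  0  0  0  0 10 29 10  0  0  0]
 [ 0  4  6 15  9  0  0  0  0  0  0  0  0  0  0  0  8 31  0  0  0]
 [ 0  3  2 23  3  0  0  0  1 27  3  0  0  0  0  0  5 30  0  0  0]
 [ 0  1  1 15  0  0  0  0  0  5  1  0  0  0  0  0  2 17  0  0  0]]
shift [ 0.0004 -0.0309 -0.0398] len 0.05 rotvec [-0.    -0.004 -0.001] rows 0.8
```

```bash
python3 -m creep '[[0,0,-0.006,0,0,0,0],[0,0,-0.012,0,0,0,0],[0,0,-0.018,0,0,0,0],[0,0,-0.024,0,0,0,0],[0,0,-0.03,0,0,0,0]]'; python3 -m creep '[[0,0,-0.004,0.005,0,0,0],[0,0,-0.008,0.01,0,0,0],[0,0,-0.012,0.015,0,0,0],[0,0,-0.016,0.02,0,0,0]]';python3 look.py; python3 -c "
from h import *
goto(mix(-.022,.11),2.88)"
```

```text
clock: 14.58
position: [0.5102, -0.0694, 0.1403]
tool_rot: [3.142, -0.004, 2.88]
force: [-0.8, 0.2, 0.5]
grip_width: -0.0002
finger_force: 0.0
clock: 15.08
position: [0.506, -0.0846, 0.1198]
tool_rot: [3.141, -0.004, 2.88]
force: [-0.0, -0.8, -0.9]
grip_width: 0.0001
finger_force: 0.0
[[ 0  0  0  0  0  3  1  0  0  0  9  7  3 10 11  0  0  0  0  0  0]
 [ 0  0  0  0  0  2  2  3  3  3  4  3 15 10  0  0  0  0  0  0  0]
 [ 0  0  0  0  0  0  1  1  2  3  3  2 10  0  0  0  0  0  0  0  0]
 [ 0  0  0  0  0  0  0  0  1  3 16  2  0  0  0  0  0  0  0  0  0]
 [ 0  0  0  0  0  0  0  0  3  3 27  2  0  0  0  0  0  0  0  0  0]
 [ 0  0  0  0  0  0  0  0  1  3 25  2  0  0  0  0  0  0  0  0  0]
 [ 0  0  0  0  0  0  0  0  0  3 19  0  0  0  0  0  0  0  0  0  0]
 [ 0  0  0  0  0  0  0  3  3  1  1  0  0  0  0  0  0  0  0  0  0]
 [ 0  0  0  0  0  7  2  3 20  0  0  0  0  0  0  0  0  0  0  0  0]
 [ 0  0  0  0  0  0  0  3 17 18 11  1  0  0  0  0  0  0  0  0  0]
 [ 0  0  0  0  0  0  0  0  0  2  8 19 17  8  1  0  0  0  0  0  0]
 [ 0  5 14  3  3  0  0  0  0  0  0  0  3 15 19 19 15 10  0  0  0]
 [ 0  2  7 12  6  0  0  0  5  3  0  0  0  0  0  4  8 29  0  0  0]
 [ 0  2  3 24  2  0  0  0  2 22  1  0  0  0  0  0  5 34  0  0  0]
 [ 0  0  2 15  0  0  0  0  0  6  0  0  0  0  0  0  0 14  0  0  0]]
shift [-0.0002 -0.0249  0.0093] len 0.027 rotvec [-0.    -0.005 -0.001] rows 0.4
```

```bash
python3 -m creep '[[0,0,-0.007,0.003,0,0,0],[0,0,-0.014,0.006,0,0,0],[0,0,-0.02,0.009,0,0,0],[0,0,-0.025,0.012,0,0,0],[0,0,-0.027,0.015,0,0,0]]'; python3 -m creep '[[0,0,0,0.001,0,0,0],[0,0,0,0.003,0,0,0],[0,0,0,0.004,0,0,0],[0,0,0,0.004,0,0,0]]'; python3 -c "
from h import *
goto(mix(-.026,.095),2.88)"
```

```text
clock: 15.75
position: [0.4989, -0.1109, 0.1051]
tool_rot: [3.142, -0.004, 2.879]
force: [0.9, 0.4, 0.3]
grip_width: -0.0002
finger_force: 0.1
clock: 16.25
position: [0.499, -0.1103, 0.1012]
tool_rot: [3.141, -0.004, 2.88]
force: [-0.9, 0.0, 0.7]
grip_width: -0.0005
finger_force: 0.0
shift [ 0.     -0.0029  0.0062] len 0.007 rotvec [ 0.    -0.004 -0.   ] rows 0.1
```

```bash
python3 -m creep '[[0,0,-0.0015,0.001,0,0,0],[0,0,-0.0025,0.002,0,0,0],[0,0,-0.0025,0.003,0,0,0],[0,0,-0.0025,0.003,0,0,0]]'; python3 -m creep '[[0,0,0,0.001,0,0,0],[0,0,0,0.002,0,0,0],[0,0,0,0.002,0,0,0]]'; python3 look.py
```

```text
clock: 16.75
position: [0.4983, -0.1129, 0.0982]
tool_rot: [3.142, -0.004, 2.88]
force: [-0.1, -0.1, 0.4]
grip_width: -0.0002
finger_force: 0.0
clock: 17.12
position: [0.4983, -0.1129, 0.0962]
tool_rot: [3.142, -0.004, 2.88]
force: [0.2, 0.1, -0.3]
grip_width: 0.0002
finger_force: 0.0
[[ 1  6  0  0  0  0  0  0  7 10  2  4 38  1  0  0  0  0  0  0  0]
 [ 0  2  3  0  0  0  0  0  8  4  1  6 18  0  0  0  0  0  0  0  0]
 [ 0  1  3  0  0  0  0  6  5  0  3 21  0  0  0  0  0  0  0  0  0]
 [ 0  0  2  1  2  1  0  2  6  4 13  2  0  0  0  0  0  0  0  0  0]
 [ 0  0  0  1  3  3  4  5  2 18  6  0  0  0  0  0  0  0  0  0  0]
 [ 0  0  0  0  0  1  2 11  1  0  0  0  0  0  0  0  0  0  0  0  0]
 [ 0  0  0  0  0  0  2 22  3  0  0  0  0  0  0  0  0  0  0  0  0]
 [ 0  0  0  0  0  0  3 20  6  0  0  0  0  0  0  0  0  0  0  0  0]
 [ 0  0  0  0  0  0  5 18  3  0  0  0  0  0  0  0  0  0  0  0  0]
 [ 0  0  0  0  0  0  1 22  4  0  0  0  0  0  0  0  0  0  0  0  0]
 [ 0  0  0  0  1  0  0 20  2  4  0  0  0  0  0  0  0  0  0  0  0]
 [ 0  6  5  4  4  3  3  9 12 14 17 12 15 11  5  1 12  8  0  0  0]
 [ 0  4  2  7  3  0  0  0  1  2  0  0  1  5 12 12  6 32  0  0  0]
 [ 0  3  3 17  0  0  0  0  1 15  1  0  0  0  0  0  8 30  0  0  0]
 [ 0  1  1 12  0  0  0  0  0  5  0  0  0  0  0  0  3 13  0  0  0]]
```

```bash
for i in 1; do python3 -m creep '[[0,0,0,0.001,0,0,0],[0,0,0,0.002,0,0,0],[0,0,0,0.002,0,0,0]]'; done; python3 -m creep '[[0,0,0,0.001,0,0,0],[0,0,0,0.001,0,0,0]]'
```

```text
clock: 17.55
position: [0.4983, -0.1129, 0.0942]
tool_rot: [3.142, -0.004, 2.88]
force: [0.5, -0.6, 0.0]
grip_width: -0.0
finger_force: 0.0
clock: 17.8
position: [0.4983, -0.1129, 0.0932]
tool_rot: [3.141, -0.004, 2.88]
force: [-1.1, -0.5, -0.2]
grip_width: -0.0002
finger_force: 0.0
```

```bash
python3 -m creep '[[0,0,0,0.0005,0,0,0],[0,0,0,0.001,0,0,0],[0,0,0,0.001,0,0,0]]'
```

```text
clock: 18.18
position: [0.4983, -0.1129, 0.0922]
tool_rot: [3.142, -0.004, 2.88]
force: [0.2, -0.5, 0.4]
grip_width: 0.0002
finger_force: 0.1
```

```bash
python3 -m creep '[[0,0,0,0.0005,0,0,0],[0,0,0,0.001,0,0,0],[0,0,0,0.001,0,0,0]]'
```

```text
clock: 18.55
position: [0.4983, -0.1129, 0.0912]
tool_rot: [3.142, -0.004, 2.88]
force: [0.1, 0.2, 0.5]
grip_width: 0.0002
finger_force: 0.1
```

```bash
python3 -m creep '[[0,0,0,0.0005,0,0,0],[0,0,0,0.0005,0,0,0]]'
```

```text
clock: 18.8
position: [0.4983, -0.1129, 0.0908]
tool_rot: [3.142, -0.004, 2.88]
force: [-1.2, -0.4, 2.4]
grip_width: -0.0002
finger_force: 0.9
```

```bash
python3 -m creep '[[0,0,0,0.0005,0,0,0],[0,0,0,0.0005,0,0,0]]'
```

```text
clock: 19.05
position: [0.4983, -0.1129, 0.0903]
tool_rot: [-3.142, -0.004, 2.88]
force: [-1.7, -1.4, 4.6]
grip_width: -0.0
finger_force: 2.2
```

```bash
python3 -m creep '[[0,0,0,0.0005,0,0,0],[0,0,0,0.0005,0,0,0]]'
```

```text
clock: 19.3
position: [0.4984, -0.113, 0.0899]
tool_rot: [-3.141, -0.004, 2.88]
force: [-1.3, -1.3, 6.7]
grip_width: -0.0004
finger_force: 2.8
```

```bash
python3 -m creep '[[0,0,0,0.0004,0,0,0],[0,0,0,0.0004,0,0,0]]'
```

```text
clock: 19.55
position: [0.4984, -0.113, 0.0896]
tool_rot: [-3.141, -0.004, 2.88]
force: [-2.0, -0.9, 8.4]
grip_width: -0.0001
finger_force: 3.8
```

```bash
python3 -m creep '[[0,0,0,0.0004,0,0,0],[0,0,0,0.0004,0,0,0]]'
```

```text
clock: 19.8
position: [0.4984, -0.1131, 0.0892]
tool_rot: [-3.141, -0.004, 2.88]
force: [-2.6, -1.3, 10.7]
grip_width: -0.0001
finger_force: 4.9
```

```bash
python3 -m creep '[[0,0,0,0.0003,0,0,0],[0,0,0,0.0003,0,0,0]]'
```

```text
clock: 20.05
position: [0.4984, -0.1131, 0.089]
tool_rot: [-3.141, -0.004, 2.88]
force: [-2.1, -1.2, 11.7]
grip_width: 0.0
finger_force: 5.7
```

```bash
python3 -m creep '[[0,0,0,0.0003,0,0,0],[0,0,0,0.0003,0,0,0]]'
```

```text
clock: 20.3
position: [0.4985, -0.1131, 0.0888]
tool_rot: [-3.141, -0.004, 2.88]
force: [-3.7, -2.3, 13.7]
grip_width: 0.0001
finger_force: 6.6
```

```bash
python3 -m creep '[[0,0,0,0.0002,0,0,0],[0,0,0,0.0002,0,0,0]]'
```

```text
clock: 20.55
position: [0.4985, -0.1131, 0.0886]
tool_rot: [-3.141, -0.003, 2.88]
force: [-3.3, -1.8, 15.0]
grip_width: -0.0004
finger_force: 7.1
```

```bash
python3 look.py; python3 -c "
from h import *
print(bot.observe())"
```

```text
[[ 0  1  0  0  0  2  1  0  5  5 14 18 13  0  0  0  0  0  0  0  0]
 [ 1  7  0  0  0  0  0  0  6  6  4  2 32  0  0  0  0  0  0  0  0]
 [ 0  3  2  0  0  0  0  2  9  1  1  9 13  0  0  0  0  0  0  0  0]
 [ 0  0  3  0  0  0  0  3  9  0  6 18  0  0  0  0  0  0  0  0  0]
 [ 0  0  1  1  1  2  1  3  5 11 10  0  0  0  0  0  0  0  0  0  0]
 [ 0  0  0  1  2  4  5  2  3 13  0  0  0  0  0  0  0  0  0  0  0]
 [ 0  0  0  0  0  0  3  8  4  0  0  0  0  0  0  0  0  0  0  0  0]
 [ 0  0  0  0  0  0  5 24  4  0  0  0  0  0  0  0  0  0  0  0  0]
 [ 0  0  0  0  0  0  4 17  7  0  0  0  0  0  0  0  0  0  0  0  0]
 [ 0  0  0  0  0  0  2 19  2  0  0  0  0  0  0  0  0  0  0  0  0]
 [ 0  0  0  0  0  0  2 22  2  4  0  0  0  0  0  0  0  0  0  0  0]
 [ 0  1  2  2  1  1  3 17  4  6  5  1  1  0  0  0  8  3  0  0  0]
 [ 0  6  9  8  3  0  2  4  5 11  9 14 12 16 15 13 12 29  0  0  0]
 [ 0  3  2 13  0  0  0  0  1 13  1  0  0  0  0  0  8 27  0  0  0]
 [ 0  0  1 10  0  0  0  0  0  3  0  0  0  0  0  0  2 22  0  0  0]]
{'clock': 20.6, 'qpos': array([ 0.65794452,  0.66382011, -0.75596273,  1.98137246,  0.65826553,
        0.76203079,  0.81618391]), 'qd': array([-5.06324381e-05, -9.02035504e-05, -2.25944888e-04, -8.94528304e-04,
        1.11782457e-03,  8.83526255e-04, -7.55687148e-04]), 'joint_efforts': array([-1.19462471e+00, -7.74562740e+01, -1.36646613e+01, -2.22729295e+01,
        2.74426636e-02, -1.26544431e+00,  9.97451367e-03]), 'position': array([ 0.49846723, -0.11313329,  0.08862357]), 'tool_rot': array([-3.1410839 , -0.00348384,  2.87948127]), 'force': array([-2.73567742, -2.27392815, 15.01360926]), 'moment': array([-0.45566058,  0.78837613,  0.02139971]), 'finger_force': 7.106588553870097, 'grip_width': 8.505205964292483e-05}
```

Run:
```python
from h import *
im,d=grab_frame("side");S=cloud("side",d);c,s=np.cos(1.309),np.sin(1.309)
P=S.reshape(-1,3);L=(P[:,:2]-[.505,-.088])@np.array([[c,-s],[s,c]])
for a in range(-85,95,10):
    g=(abs(L[:,1])<.016)&(P[:,2]>.05)&(P[:,2]<.1)&(abs(L[:,0]-a/1000)<.005);z=P[g][:,2]
    if len(z): print(a,len(z),np.percentile(z,[5,50,95]).round(4))
g=(abs(L[:,1])<.014)&(abs(P[:,2]-.066)<.012)&(abs(L[:,0]-.025)<.03);x,z=L[g][:,0],P[g][:,2]
from scipy.stats import theilslopes
print(theilslopes(z,x))
cv2.imwrite("pics/bar.png",cv2.resize(im[133:223,255:375],None,fx=6.5,fy=6.5,interpolation=cv2.INTER_CUBIC))
```

```text
-75 9 [0.0542 0.0677 0.0698]
-65 14 [0.0535 0.0687 0.0712]
-55 25 [0.0506 0.06   0.0697]
-45 4 [0.0679 0.0692 0.0699]
-35 3 [0.0688 0.0707 0.077 ]
-25 8 [0.0679 0.0848 0.0962]
-15 66 [0.0709 0.0863 0.0995]
-5 13 [0.0675 0.0702 0.0826]
5 37 [0.0521 0.0681 0.0837]
15 18 [0.0533 0.0682 0.0701]
25 14 [0.0646 0.0682 0.0696]
35 13 [0.0654 0.068  0.0695]
45 19 [0.065  0.0676 0.0693]
55 12 [0.0639 0.0665 0.0685]
65 12 [0.064  0.0664 0.0684]
75 35 [0.0523 0.0678 0.0714]
85 77 [0.0505 0.0609 0.0689]
TheilslopesResult(slope=np.float64(-0.037013928110522204), intercept=np.float64(0.06892434705845454), low_slope=np.float64(-0.06193240513018186), high_slope=np.float64(-0.012733885555959284))
```

View pics/bar.png

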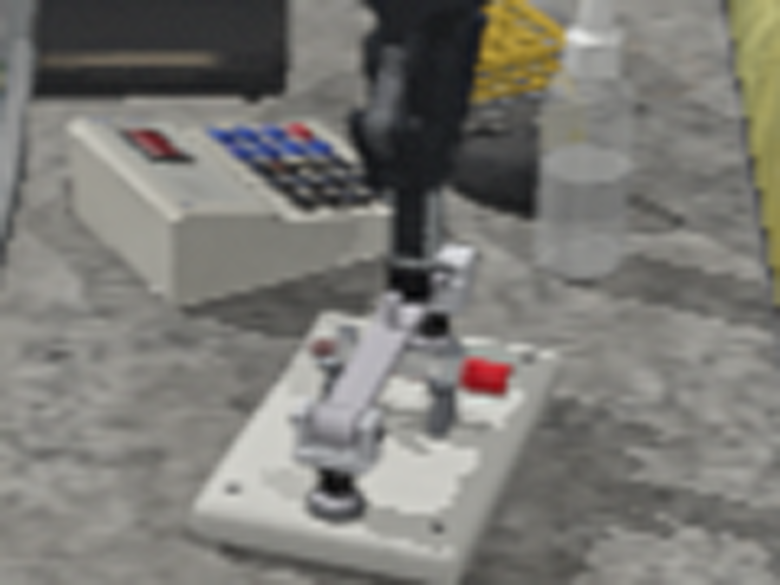

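The picture shows the bar down over the tube, from the hinge at (335,430) to the fingertips at (410,280), with the cap still free at (487,376). I can't tell whether it has latched, so I'll let go and measure the bar's slope over averaged frames.

```bash
python3 -m creep '[[0,0,0,-0.004,0,0,0],[0,0,0,-0.02,0,0,0],[0,0,0,-0.06,0,0,0],[0,0,0,-0.1,0,0,0]]'
cat > ang.py <<'E'
from h import *
from scipy.stats import theilslopes
D=[];
for i in range(12): im,d=grab_frame("side");D.append(np.where(d>0,d,np.nan))
S=cloud("side",np.nanmean(D,0));c,s=np.cos(1.309),np.sin(1.309)
P=S.reshape(-1,3);L=(P[:,:2]-[.505,-.088])@np.array([[c,-s],[s,c]])
for a in range(-85,95,10):
    g=(abs(L[:,1])<.012)&(P[:,2]>.05)&(P[:,2]<.12)&(abs(L[:,0]-a/1000)<.005);z=P[g][:,2]
    if len(z): print(a,len(z),np.percentile(z,[5,50,95]).round(4))
g=(abs(L[:,1])<.008)&(abs(P[:,2]-.07)<.012)&(abs(L[:,0]-.025)<.03);print(theilslopes(P[g][:,2],L[g][:,0]))
E
python3 ang.py
```

```text
clock: 21.15
position: [0.4985, -0.1127, 0.19]
tool_rot: [3.141, -0.004, 2.88]
force: [-0.5, -1.2, 0.6]
grip_width: 0.0001
finger_force: 0.0
-75 7 [0.0707 0.0712 0.0716]
-65 12 [0.0688 0.071  0.0716]
-55 21 [0.052  0.0601 0.07  ]
-45 5 [0.0673 0.0696 0.074 ]
-35 3 [0.0721 0.0735 0.088 ]
-25 17 [0.0782 0.0902 0.0909]
-15 46 [0.0722 0.0829 0.09  ]
-5 9 [0.0634 0.0718 0.0725]
5 38 [0.0516 0.0714 0.083 ]
15 12 [0.0692 0.0711 0.0716]
25 16 [0.0688 0.0705 0.071 ]
35 15 [0.0682 0.0699 0.0703]
45 15 [0.0666 0.0693 0.0696]
55 15 [0.0668 0.0683 0.0689]
65 11 [0.0673 0.0679 0.0683]
75 22 [0.0547 0.0706 0.0715]
85 58 [0.0509 0.061  0.0702]
TheilslopesResult(slope=np.float64(-0.062450295233611716), intercept=np.float64(0.07162434189156287), low_slope=np.float64(-0.06985486245669069), high_slope=np.float64(-0.05570840689361986))
```

The bar measures 0.062 rad with the boss top at z 0.0905, so it's still on the catch and h is about 0. I'll press again, slightly farther out on the boss for leverage and in fine steps.

```bash
python3 -m creep '[[0,0,-0.006,0.04,0,0.004,0],[0,0,-0.006,0.085,0,0.004,0],[0,0,-0.006,0.096,0,0.004,0],[0,0,-0.006,0.098,0,0.004,0],[0,0,-0.006,0.098,0,0.004,0]]'; python3 -c "
from h import *
goto(mix(-.032,.0905),2.88)"
```

```text
clock: 22.38
position: [0.4976, -0.1186, 0.0914]
tool_rot: [3.141, -0.006, 2.88]
force: [-0.2, 0.9, -0.6]
grip_width: 0.0002
finger_force: 0.0
shift [ 0.0008 -0.0005  0.0009] len 0.001 rotvec [ 0.    -0.006 -0.   ] rows 0.0
```

```bash
python3 -m creep '[[0,0,0,0.0008,0,0,0],[0,0,0,0.0015,0,0,0],[0,0,0,0.002,0,0,0],[0,0,0,0.002,0,0,0]]'
```

```text
clock: 22.88
position: [0.4976, -0.1189, 0.0892]
tool_rot: [-3.142, -0.006, 2.88]
force: [-1.9, -0.4, 12.4]
grip_width: 0.0001
finger_force: 5.7
```

```bash
python3 -m creep '[[0,0,0,0.0003,0,0,0],[0,0,0,0.0006,0,0,0],[0,0,0,0.0006,0,0,0]]'
```

```text
clock: 23.25
position: [0.4971, -0.1189, 0.0881]
tool_rot: [-3.142, -0.007, 2.879]
force: [1.0, -0.3, -0.0]
grip_width: -0.0003
finger_force: 0.2
```

The force dropped from 12 N to 0, so the catch has snapped. I'll follow the bar down to its stop.

```bash
python3 -m creep '[[0,0,0,0.001,0,0,0],[0,0,0,0.002,0,0,0],[0,0,0,0.003,0,0,0],[0,0,0,0.003,0,0,0]]'
```

```text
clock: 23.75
position: [0.4965, -0.1185, 0.0843]
tool_rot: [3.141, -0.009, 2.88]
force: [0.3, 0.1, -0.8]
grip_width: -0.0002
finger_force: 0.0
```

```bash
python3 -m creep '[[0,0,0,0.0005,0,0,0],[0,0,0,0.001,0,0,0],[0,0,0,0.001,0,0,0]]'
```

```text
clock: 24.12
position: [0.4967, -0.1186, 0.0836]
tool_rot: [3.142, -0.008, 2.88]
force: [-1.2, 0.1, 3.8]
grip_width: 0.0002
finger_force: 1.8
```

```bash
python3 -m creep '[[0,0,0,0.0005,0,0,0],[0,0,0,0.001,0,0,0],[0,0,0,0.001,0,0,0]]'; python3 -m creep '[[0,0,0,-0.005,0,0,0],[0,0,0,-0.03,0,0,0],[0,0,0,-0.07,0,0,0],[0,0,0,-0.11,0,0,0]]'; python3 ang.py
python3 - <<'E'
from h import *
im,d=grab_frame("side");hs=cv2.cvtColor(im,cv2.COLOR_BGR2HSV);m=np.zeros((400,640),bool);m[175:205,310:350]=1
v,u=np.nonzero(m&((hs[...,0]<8)|(hs[...,0]>172))&(hs[...,1]>130));print("cap",len(u),u.mean(),v.mean())
S=cloud("side",d);b=S[130:180,335:355].reshape(-1,3);b=b[(b[:,2]>.03)&(b[:,2]<.17)&(abs(b[:,1]+.27)<.05)];print("bottle",b.mean(0))
E
```

```text
clock: 24.5
position: [0.4968, -0.1186, 0.0828]
tool_rot: [-3.142, -0.008, 2.88]
force: [-2.3, 0.7, 9.7]
grip_width: -0.0
finger_force: 4.9
clock: 25.0
position: [0.4974, -0.1188, 0.1937]
tool_rot: [3.141, -0.008, 2.88]
force: [-0.8, 0.3, 0.2]
grip_width: 0.0
finger_force: 0.0
-75 9 [0.0707 0.071  0.0715]
-65 12 [0.0707 0.0711 0.0716]
-55 23 [0.0527 0.0666 0.0705]
-45 6 [0.0632 0.0666 0.0691]
-35 3 [0.0651 0.0666 0.0817]
-25 17 [0.0664 0.0835 0.0842]
-15 42 [0.0666 0.0773 0.0839]
-5 9 [0.0649 0.0669 0.0674]
5 35 [0.051  0.0669 0.0826]
15 13 [0.066  0.0672 0.0676]
25 14 [0.0654 0.067  0.0677]
35 14 [0.0648 0.067  0.0676]
45 13 [0.0653 0.067  0.0674]
55 14 [0.065  0.0673 0.0678]
65 8 [0.0667 0.0674 0.0676]
75 23 [0.0548 0.0704 0.0714]
85 53 [0.0507 0.0617 0.0703]
TheilslopesResult(slope=np.float64(-0.004567786625768668), intercept=np.float64(0.06723398624756774), low_slope=np.float64(-0.016525222580496848), high_slope=np.float64(0.005057669669281823))
cap 27 329.18518518518516 190.40740740740742
bottle [ 0.42031529 -0.2636467   0.08327033]
```

The bar is level after release (boss top at z 0.084) and the cap hasn't moved from its placed position.

```bash
python3 -c "
from workcell import job
print(job.job_done())"
```

```text
the job is handed in; nothing more can be done
None
```

The job is handed in: the tube lies in both V blocks with its cap free, the keeper bar is clipped shut over it (measured level after release), and the bottle was left alone; the highest press reading was about 15 N vertical (15.4 N total), and the catch snapped on a second press just after a 12.4 N reading.

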